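# Clamp a cast cover with two opposed slotted washers

## Task

Clamp the cast cover on its trimming fixture: slide the small slotted washer sideways onto the stud until it drops fully into the round recess of the cover, then slide the large slotted washer all the way onto the stud on top of it, with its slot pointing the opposite way to the small one's so that neither can slip out. Finally press the stud's head straight down until it bears on the large washer. Leave the other things on the station where they are.

Things in the scene. Friction and masses are not known exactly. Their poses are not given: they have to be found in the camera images.
- stud_seat (a point): Point on the upright axis of the clamp stud, level with the cover's flat top face (58 mm above the station top). z up, y along the cover's length, x across it. Steel stem 12 mm thick. Round it the face has a round recess 56 mm across and 9 mm deep, its floor open in the middle (36 mm bore).
- fixture: Fixed trimming fixture: dark plate 136 (x) x 200 (y) mm on two rails, carrying a grey cast aluminium cover. Origin on the station top under the stud, axes as stud_seat. The cover's flat level top face is 114 (x) x 178 (y) mm, centred on the stud, 58 mm above the station top.
- clamp_stud (a joint): How far stud and head are pressed down, m: 0 = fully up (head's underside 24 mm above the cover's face), at most 0.022. Starts at 0 to 0.004. Slides with about 6 N of friction and stays where left. With both washers in place the head meets the large one at 0.014.
- stud_top (a point): Middle of the flat top of the stud's black fluted round head (30 mm across, 18 mm high, its underside 18 mm below this point; stem and head move as one). z up.
- small_washer_center (a point): Centre, half-way up, of the small slotted steel washer: 52 mm across, 8 mm thick, 100 g, two flats 49 mm apart parallel to the slot. z = disc axis (up), x points along the slot to its open mouth. It starts lying on the cover's face about 60 mm from the stud on the cover's -y side, slot facing the stud within about 10 degrees. Home in the recess, this point is 5 mm below the face.
- small_washer_mouth (a point): Middle of the mouth of the small washer's slot, on its rim 26 mm from its centre, half-way up. Both washers: slot 15 mm wide, from the rim to a round end of 7.5 mm radius centred on the disc's axis; mouth flared to 25 mm over about the outer 10 mm.
- large_washer_center (a point): Centre, half-way up, of the large slotted steel washer: 68 mm across, 10 mm thick, 220 g, two flats 64 mm apart parallel to the slot (grasp there). z = disc axis (up), x points along the slot to its open mouth. It starts flat on the station top left of the fixture. Wider than the recess, it rides on the cover's face; home, this point is 5 mm above the face.
- large_washer_mouth (a point): Middle of the mouth of the large washer's slot, on its rim 34 mm from its centre, half-way up.
- housing_center (a point): Middle of a loose cast aluminium housing half, 60 x 110 x 28 mm, lying beyond the fixture. Leave it alone.
- block_a_center (a point): Middle of a loose dark clamp block without a pin, 25 x 52 x 21 mm. Leave it alone.
- block_b_center (a point): Middle of a loose dark clamp block with an upright pin, 26 x 62 x 28 mm. Leave it alone.
Mind the look-alikes: they are no part of the job. Leave any red look-alike of the part that bears small_washer_center alone.

How it is judged (in metres and radians):
On the way, in this order (a step that is already met when the one before it is completed fails the run):
1. the small washer is round the stud and down in the recess (horizontal distance between small_washer_center and stud_seat below 0.004 m and z of small_washer_center in the frame of stud_seat below -0.0035 m), for 0.2 s.
2. the large washer is round the stud on top of it, slots opposed (horizontal distance between large_washer_center and stud_seat below 0.004 m and z of large_washer_center in the frame of stud_seat between 0.003 and 0.007 m and horizontal distance between large_washer_mouth and small_washer_mouth above 0.055 m), for 0.2 s.
3. the head is pressed down onto the large washer (value of joint clamp_stud above 0.0125 m), for 0.2 s.
At the end, for the whole second after the job is handed in: Small washer within 4 mm of the stud's axis and at least 3.5 mm (centre) below the cover's face; large washer within 4 mm of it, centre 3 to 7 mm above the face; slot mouths over 55 mm apart (within about 45 degrees of opposite); head pressed down 12.5 to 16 mm; bystanders not moved over 30 mm (all of step 1 and all of step 2 and value of joint clamp_stud between 0.0125 and 0.016 m); the robot touches nothing.
It fails at once if a bystander is pushed more than 30 mm (distance of any of housing_center, block_a_center, block_b_center from where it was at the start of the episode above 0.03 m).
It also fails if it takes over 58 s, if anything falls off the work surface, if the arm or the gripper's body presses on something with over 40 N, if the wrist force passes 120 N, or if a joint passes its speed limit or range.

## Robot

A 6-joint arm with a two-finger parallel gripper is mounted at the origin on a cart in front of the work surface, level with it; the furniture and walls round the work are solid. World frame = base frame: x ahead of the robot, y to its left, z up, the work surface at z = 0. Lengths are in m, angles in degrees, forces in N, time in s.
With the tool pointing down it reaches from about 0.275 to 0.75 m from the base axis. Payload 10.2 kg.
Tool frame: the origin (TCP) lies on the centre line of the jaws, within the pads' length; the fingertips stand 11 mm ahead of it and the grasp point (between the pads) lies 8 mm behind it (ctrl.tcp_to_tips is the distance from the TCP to the fingertips, in m); z points along the fingers, x is the direction in which the jaws open and shut, and the axes are right-handed (so a half turn about z gives the same grasp; the last joint's range is limited). The gripper opens to 85 mm and grips with 20 to 120 N. Pads are 22 mm wide; open, the fingers measure 114 mm over their backs; the gripper's body (76 mm by 85 mm) begins 54 mm behind the grasp point. The pads swing forward as they close: fully open they stand 13 mm farther back than shut.
Start: joints at [57.96, 17.928, 85.812, -0, 76.261, -12.8], TCP at [0.173, 0.496, 0.242] pointing down, gripper open.
Joint ranges: [-168.41, 168.41], [-55.51, 124.54], [10.69, 146.95], [-70.63, 250.63], [1, 178], [-165.06, 165.06]. Speed limits (degrees/s): [136.94, 136.94, 172.46, 180, 180, 180].

## Interface

Orientations are given as [roll, pitch, yaw] about the fixed x, y, z axes, in that order (R = Rz(yaw) Ry(pitch) Rx(roll)).
In Python, from station import ctrl gives the robot as it stands. The module is installed in compiled form; this text tells all that it offers.
- The arm moves only by the tool drive_tool, never from a script. Its argument "targets" is a list of rows, each an object with "dp": the shift along the world's x, y, z in m, a list of three; "twist": the turn, a rotation vector about the world's x, y, z in degrees, a list of three. In form: [{"dp": [tx, ty, tz], "twist": [ax, ay, az]}, ...]. A call has 1 to 12 rows; each row shifts and turns the commanded pose from where the row before left it; what a row does not reach is not made up. A row lasts 1/12 s, in which the tool goes at most 41.7 mm and 7.16 degrees, less where a joint would pass 70% of its speed; a pose out of reach is approached as far as the arm can. A call is refused whole if a number of a shift passes 0.0417 or a number of a turn 7.16, either way. A call with a gripper value outside its range is refused whole. "gripper" is the gripper's target within -1 to 1 (fully open at 1, half-way at 0, shut at -1), set as the call begins (left out, the last holds). The fingers move at their own pace and stop on an object; "squeeze" is the grip in N (left out, the last holds). Time passes only in rows, so rows that do not move let the fingers close. It gives the time, the measured TCP pose, the force and the opening at its end, in the units of the state.
- ctrl.observe(): the state, without advancing time (a new reading comes with each control period).
- ctrl.camera(name): name is "scene" or "top"; returns a dict with "pixels" (400x640x3 uint8, blue, green, red), "depth" (400x640 float32, m along the optical axis (not along the pixel's ray), 0 where there is no reading), "K" (3x3 intrinsics, pixels), "extrinsics" (4x4, takes a point from camera to world coordinates). Camera axes: x right, y up, looking along -z (the intrinsics and any distortion apply to the point x, -y, -z); pixel columns grow to the right and rows downward; lengths in m; the calibration is good to about 2 mm. A picture is of the moment at which its call begins.
- ctrl.sign_off(): hands the job in, once; it reports no verdict.
The state is a dict: "t": time; "joint_pos": joint angles; "dq": joint speeds; "tau": joint torques, N m; "tcp_pos": TCP position; "orientation": TCP orientation; "wrist_force": force on the tool from outside, world axes, zero at the start; "ft_torque": the same for the moment, N m; "grip_width": finger opening in m.
Only numpy, scipy, OpenCV 4.12 (cv2) and the standard library are available. Lean on these libraries where they do the work, as an engineer would, in place of code of your own. Each camera call takes 0.05 s, during which the arm holds its last target.

## Working session

There is one attempt and no reset: what is moved stays moved. The work goes in short steps, Python scripts to look and compute and a tool call to move; the robot and the scene stay as the last step left them, time stands still between calls to the robot, and variables do not carry over. Pictures are saved under pics/ and viewed, and the job is handed in when it is done.

Besides the shell and the picture viewer there is one more tool, called after "Request:" by a JSON object that holds its "fn" and its "kwargs". drive_tool: Moves the arm, as the interface text tells. Its arguments: {"type":"object","properties":{"targets":{"type":"array","items":{"type":"object","properties":{"dp":{"type":"array","items":{"type":"number"}},"twist":{"type":"array","items":{"type":"number"}}}}},"gripper":{"type":"number"},"squeeze":{"type":"number"}},"required":["targets"]}

```bash
mkdir -p pics; cat > h.py <<'E'
import numpy as np, cv2
from station import ctrl
def grab(n):
    c=ctrl.camera(n); np.savez(''+n+'.npz',**{k:np.asarray(v) for k,v in c.items()}); return c
def load(n): return dict(np.load(''+n+'.npz'))
def world(c):
    K=c['K'];E=c['extrinsics'];d=c['depth']
    v,u=np.mgrid[0:400,0:640]
    x=(u-K[0,2])/K[0,0]*d;y=(v-K[1,2])/K[1,1]*d
    P=np.stack([x,-y,-d,np.ones_like(d)],-1)
    return (P@E.T)[...,:3]
E
python3 - <<'E'
from h import *
for n in('scene','top'):
    c=grab(n); cv2.imwrite(f'pics/{n}0.png',c['pixels']); print(n,c['K'],c['extrinsics'])
print(ctrl.observe()); print([k for k in c])
E
```

```text
scene [[480.05750814   0.         312.40801608]
 [  0.         480.05750814 200.87027355]
 [  0.           0.           1.        ]] [[ 0.42886779  0.65935282 -0.61751622 -0.09045239]
 [-0.90324135  0.32439277 -0.28093486 -0.1679375 ]
 [ 0.0150826   0.6782501   0.73467634  0.95773094]
 [ 0.          0.          0.          1.        ]]
top [[407.13145907   0.         316.20509314]
 [  0.         407.13145907 198.88832179]
 [  0.           0.           1.        ]] [[-0.00561603  0.99016425 -0.13979707  0.48722518]
 [-0.99985784 -0.00333754  0.01652766  0.17995715]
 [ 0.01589852  0.13987001  0.99004223  0.91282357]
 [ 0.          0.          0.          1.        ]]
{'t': 0.1, 'joint_pos': array([ 5.79602754e+01,  1.79547488e+01,  8.58512198e+01, -8.13370114e-04,
        7.62616776e+01, -1.27998954e+01]), 'dq': array([ 0.05097952,  0.07292472, -0.12784564,  0.04177227, -0.0658333 ,
       -0.08363241]), 'tau': array([ 4.87782148e-03, -4.12898362e+01, -2.60139388e+01, -9.05873981e-05,
        3.04815570e-03, -4.60553076e-05]), 'tcp_pos': array([0.172888  , 0.49547011, 0.24179533]), 'orientation': array([-1.79985783e+02,  6.61402110e-02,  7.07603726e+01]), 'wrist_force': array([ 0.61382254, -0.52075969,  0.41807615]), 'ft_torque': array([ 0.05811045, -0.04975623, -0.00512965]), 'grip_width': 0.08517493255893453}
['pixels', 'depth', 'K', 'extrinsics']
```

View pics/scene0.png

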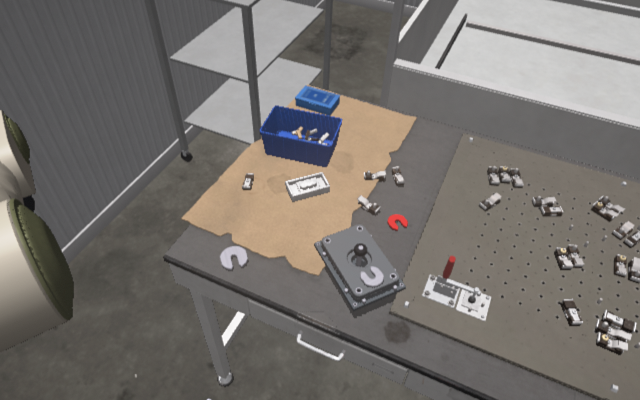

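View pics/top0.png

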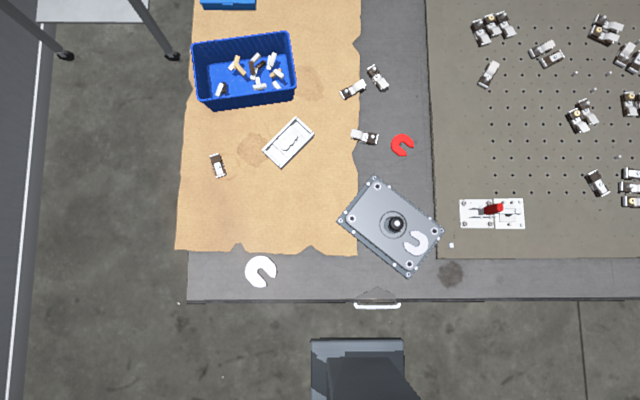

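The top view shows the small washer on the cover at (416,242), the stud head at (396,224), and the large washer at (261,271). The red look-alike is at (402,145), so I leave it. The only steel slotted washer on the cover is the one at (416,242). I'll check it in enlarged crops and measure.

```bash
python3 - <<'E'
from h import *
c=load('top');s=load('scene')
a=cv2.resize(c['pixels'][170:285,330:450],None,fx=3.3,fy=3.3,interpolation=cv2.INTER_CUBIC)
b=cv2.resize(c['pixels'][230:310,220:300],None,fx=4.5,fy=4.5,interpolation=cv2.INTER_CUBIC)
h=max(a.shape[0],b.shape[0])
o=np.zeros((h,a.shape[1]+b.shape[1],3),np.uint8);o[:a.shape[0],:a.shape[1]]=a;o[:b.shape[0],a.shape[1]:]=b
cv2.imwrite('pics/crop0.png',o)
for n in('top','scene'):
    c=load(n);W=world(c)
    px={'top':[(396,222),(416,250),(425,236),(261,259),(247,271),(400,255),(360,220),(250,290)],'scene':[(360,247),(376,282),(361,270),(345,260),(240,248)]}[n]
    for u,v in px: print(n,u,v,W[v,u].round(4),c['pixels'][v,u])
E
```

```text
top 396 222 [0.5549 0.0057 0.0963] [255 255 254]
top 416 250 [ 0.4991 -0.0404  0.0661] [251 245 243]
top 425 236 [ 0.5278 -0.0594  0.0695] [247 236 234]
top 261 259 [0.4822 0.2861 0.0132] [255 254 254]
top 247 271 [0.4565 0.3166 0.0104] [255 255 255]
top 400 255 [ 0.4891 -0.0087  0.0574] [203 191 184]
top 360 220 [0.5627 0.0735 0.0573] [218 208 200]
top 250 290 [0.4152 0.3107 0.0007] [161 159 160]
scene 360 247 [0.5521 0.0046 0.098 ] [212 201 205]
scene 376 282 [ 0.5019 -0.0559  0.0661] [209 198 201]
scene 361 270 [ 0.5212 -0.0136  0.0599] [133 129 130]
scene 345 260 [0.5314 0.0297 0.059 ] [132 129 130]
scene 240 248 [0.4853 0.2866 0.0099] [207 197 202]
```

View pics/crop0.png

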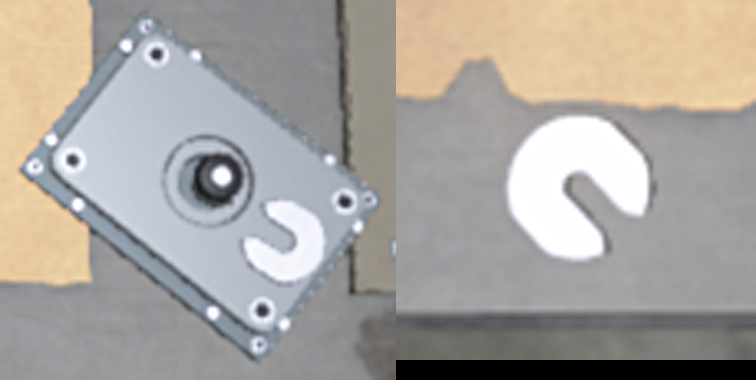

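```bash
cat >> h.py <<'E'
S=0.0005
def rect(c,z,x0,y0,w,h):
    """top-down view of plane z: rows = x decreasing.. pixel (i,j): world x=x0+ i*S , y=y0+ j*S (i row)"""
    K=c['K'];E=np.linalg.inv(c['extrinsics'])
    F=np.diag([1,-1,-1.])
    R=F@E[:3,:3];t=F@E[:3,3]
    # world (x,y,z)-> pixel ; plane param (j,i,1)
    A=np.array([[0,S,x0],[S,0,y0],[0,0,z],[0,0,1]])
    H=K@np.c_[R,t]@A
    return cv2.warpPerspective(c['pixels'],H,(w,h),flags=cv2.INTER_CUBIC|cv2.WARP_INVERSE_MAP)
def tmpl(cx,cy,th,r,f,x0,y0,w,h):
    i,j=np.mgrid[0:h,0:w]; X=x0+i*S-cx;Y=y0+j*S-cy
    a=X*np.cos(th)+Y*np.sin(th);b=-X*np.sin(th)+Y*np.cos(th)
    fl=np.where(a>r-.010,.0075+(a-(r-.010))/.010*.005,.0075)
    sd_d=np.minimum(r-np.hypot(a,b),f-abs(b))
    sl=np.where(a>0,fl-abs(b),.0075-np.hypot(a,b))
    d=np.minimum(sd_d,-sl)
    return 1/(1+np.exp(-d/.0006))
from scipy.optimize import minimize
def fitw(c,z,cx,cy,th,r,f,thr,soft=15,R=.05,mask=None):
    x0,y0=cx-R,cy-R;n=int(2*R/S)
    g=rect(c,z,x0,y0,n,n).min(2).astype(float)
    m=1/(1+np.exp(-(g-thr)/soft))
    wt=np.ones_like(m) if mask is None else mask(x0,y0,n)
    fn=lambda p:(wt*(tmpl(p[0],p[1],p[2],r,f,x0,y0,n,n)-m)**2).sum()
    best=None
    for dt in(-.3,0,.3):
        q=minimize(fn,[cx,cy,th+dt],method='Nelder-Mead',options=dict(initial_simplex=[[cx,cy,th+dt],[cx+.006,cy,th+dt],[cx,cy+.006,th+dt],[cx,cy,th+dt+.2]],xatol=1e-5,fatol=1e-3))
        if best is None or q.fun<best.fun:best=q
    return best.x,best.fun,g,m
E
python3 - <<'E'
from h import *
for n,thr in(('top',225),('scene',165)):
    c=load(n)
    p,f,g,m=fitw(c,.066,.512,-.043,np.radians(130),.026,.0245,thr); print(n,'small',p[:2].round(4),np.degrees(p[2]).round(1),f)
    p,f,g2,m2=fitw(c,.010,.462,.286,np.radians(225),.034,.032,thr); print(n,'large',p[:2].round(4),np.degrees(p[2]).round(1),f)
    v=rect(c,.058,.42,-.12,500,500)
    cv2.imwrite(f'pics/r_{n}.png',v); cv2.imwrite(f'pics/w_{n}.png',np.hstack([g,m*255,g2,m2*255]))
E
```

```text
top small [ 0.5147 -0.0406] 56.9 1293.632022592395
top large [0.4563 0.2884] 223.9 259.9975343175649
scene small [ 0.5143 -0.0409] 57.1 563.261278679982
scene large [0.4557 0.2876] 223.9 584.9814590336186[ WARN:0@8.487] global loadsave.cpp:1063 imwrite_ Unsupported depth image for selected encoder is fallbacked to CV_8U.
```

View pics/r_top.png

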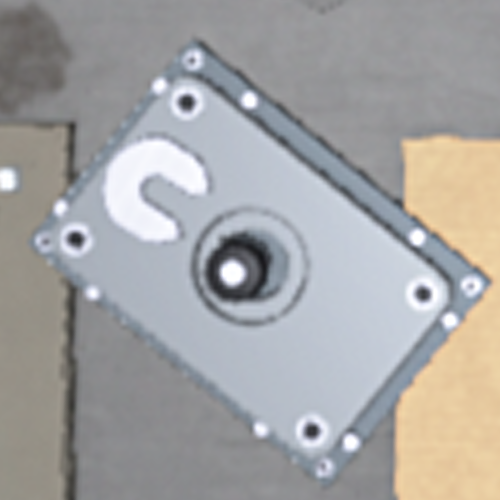

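View pics/r_scene.png

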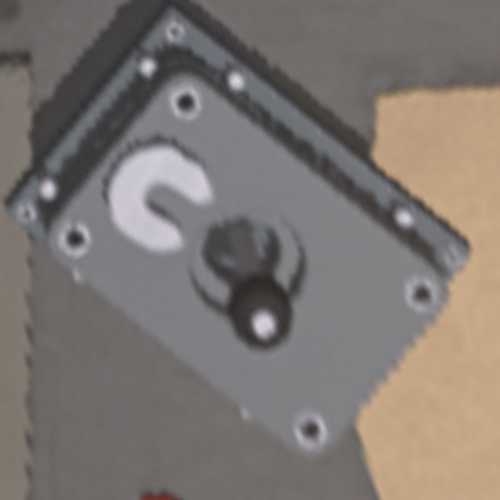

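View pics/w_scene.png

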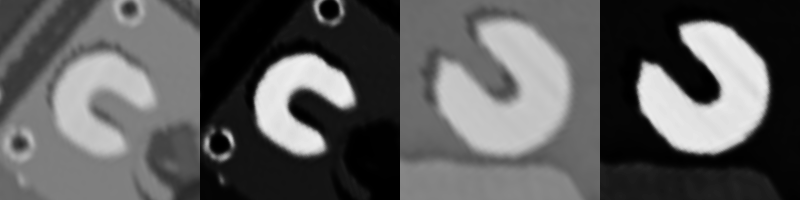

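View pics/w_top.png

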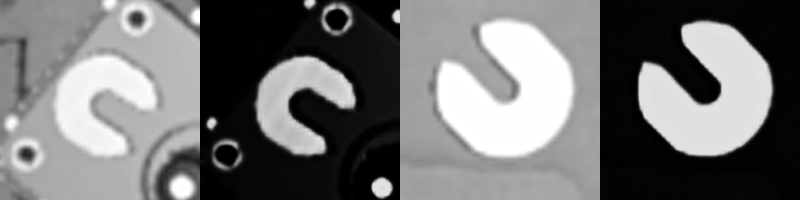

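```bash
python3 - <<'E'
from h import *
print(ctrl.tcp_to_tips)
for n in('top','scene'):
    c=load(n); W=world(c)
    # head top points by depth
    m=(W[...,2]>.093)&(W[...,2]<.103)&(np.hypot(W[...,0]-.553,W[...,1]-.0045)<.03)
    print(n,'head',np.median(W[m],0).round(4),(W[m].min(0)+W[m].max(0)).round(4)/2,m.sum())
    # dark bolt holes
    g=rect(c,.058,.42,-.12,500,500).min(2)
    ps=[]
    for j,i in((187,103),(76,240),(423,294),(311,430)):
        p=255.-g[i-14:i+15,j-14:j+15]; w=np.clip(p-p.max()*.75,0,None)
        a,b=np.mgrid[-14:15,-14:15]; ps.append((.42+S*(i+(w*a).sum()/w.sum()),-.12+S*(j+(w*b).sum()/w.sum())))
    ps=np.array(ps);print(n,ps.round(4).tolist(),ps.mean(0).round(4))
    hm=(abs(W[...,2]-.06)<.02)&(abs(W[...,0]-.553)<.13)&(abs(W[...,1]-.0045)<.13)
    for q in ps:
        k=hm&(np.hypot(W[...,0]-q[0],W[...,1]-q[1])<.012); print('bolt z max',W[k][:,2].max().round(4),end=' ')
    print()
E
```

```text
0.011
top head [0.5529 0.0043 0.0967] [0.5531  0.00445 0.09665] 157
top [[0.4709, -0.0267], [0.5393, -0.0823], [0.5668, 0.0915], [0.6353, 0.0358]] [0.5531 0.0046]
bolt z max 0.0639 bolt z max 0.062 bolt z max 0.0626 bolt z max 0.0629 
scene head [0.5513 0.0037 0.0966] [0.55185 0.0041  0.0974 ] 108
scene [[0.471, -0.0273], [0.5392, -0.0827], [0.5669, 0.091], [0.6348, 0.0354]] [0.553  0.0041]
bolt z max 0.0634 bolt z max 0.0632 bolt z max 0.0622 bolt z max 0.0646
```

Request:
{"fn": "drive_tool", "kwargs": {"targets": [{"dp":[0.019,-0.0298,-0.003],"twist":[0,0,-5.77]},{"dp":[0.019,-0.0298,-0.003],"twist":[0,0,-5.77]},{"dp":[0.019,-0.0298,-0.003],"twist":[0,0,-5.77]},{"dp":[0.019,-0.0298,-0.003],"twist":[0,0,-5.77]},{"dp":[0.019,-0.0298,-0.003],"twist":[0,0,-5.77]},{"dp":[0.019,-0.0298,-0.003],"twist":[0,0,-5.77]},{"dp":[0.019,-0.0298,-0.003],"twist":[0,0,-5.77]},{"dp":[0.019,-0.0298,-0.003],"twist":[0,0,-5.77]},{"dp":[0.019,-0.0298,-0.003],"twist":[0,0,-5.77]},{"dp":[0.019,-0.0298,-0.003],"twist":[0,0,-5.77]},{"dp":[0.019,-0.0298,-0.003],"twist":[0,0,-5.77]},{"dp":[0.019,-0.0298,-0.003],"twist":[0,0,-5.77]}], "gripper": 1, "squeeze": 40}}

```text
t: 1.1
tcp_pos: [0.4015, 0.1364, 0.2061]
orientation: [-180.0, 0.0, 1.2]
wrist_force: [0.6, 0.4, -0.2]
grip_width: 0.0849
```

```bash
python3 - <<'E'
from h import *
for n in('top','scene'):
    c=load(n); W=world(c); D=np.hypot(W[...,0]-.471,W[...,1]+.027)
    v,u=np.unravel_index(np.argmin(D),D.shape); print(n,u,v)
    print(((W[v-7:v+8,u-7:u+8,2])*1000).round(0).astype(int))
E
```

```text
top 409 264
[[ 60  58  60  59  60  58  57  58  58  60  59  57  59  58  57]
 [ 57  56  55  58  59  58  57  61  59  59  58  58  57  60  57]
 [ 60  58  60  58  57  61  57  59  59  58  56  59  59  60  62]
 [ 54  60  57  60  57  57  59  58  58  59  59  58  60  60  59]
 [ 57  57  58  58  58  59  60  55  59  59  57  58  60  59  58]
 [ 59  58  58  58  56  58  59  58  59  58  61  57  58  57  58]
 [ 56  57  57  57  59  60  61  58  59  56  56  58  59  57  58]
 [ 60  58  58  58  59  59  59  59  58  58  57  60  60  57  59]
 [ 60  59  58  60  58  59  58  60  56  57  58  57  61  58  60]
 [ 60  58  58  59  59  59  64  58  55  57  59  58  58  59  45]
 [ 47  54  57  57  59  61  59  60  57  58  56  57  60  46  45]
 [ 35  44  53  57  56  59  58  57  58  57  57  58  42  44  44]
 [ 33  34  35  45  55  60  55  58  59  57  59  33  33  40  44]
 [ 37  36  33 913  32  45  50  45  34  31  32  35  37  32  -1]
 [ 34  33  35  31  35  37  36  37  36  33  34  34  33  -2   2]]
scene 358 289
[[ 61  56  58  59  57  62  57  58  59  58  58  59  60  62  66]
 [ 60  62  57  56  58  59  58  58  60  62  57  60  58  64  65]
 [ 58  58  57  58  59  59  59  57  58  58  62  61  62  59  62]
 [ 60  59  59  58  63  58  59  59  60  58  60  59  59  58  60]
 [ 57  57  58  59  61  56  59  60  59  54  60  58  57  59  59]
 [ 60  59  60  57  59  59  63  58  56  60  58  59  59  58  61]
 [ 61  62  58  59  58  56  61  62  59  58  60  59  57  59  59]
 [ 58  61  59  62  58  61  59  60  59  58  59  60  57  63  60]
 [ 57  57  58  59  58  59  60  61  59  60  60  58  60  58  58]
 [ 53  59  60  57  59  60  60  59  60  60  61  57  57  58  57]
 [ 50  52  57  57  60  62  57  60  58  59  59  59  59  59  58]
 [ 47  51  55  58  58  62  60  61  59  57  64  58 958  56  62]
 [ 42  52  52  56  59  57  59  61  59  57  58  60  60  59  54]
 [ 37  46  51  51  57  58  59  57  56  58  57  58  56  54  53]
 [ 34  42  47  50  53  56  53  56  57  54  53  54  51  49  46]]
```

Request:
{"fn": "drive_tool", "kwargs": {"targets": [{"dp":[0.0188,-0.0295,-0.005],"twist":[0,0,-5.7]},{"dp":[0.0188,-0.0295,-0.005],"twist":[0,0,-5.7]},{"dp":[0.0188,-0.0295,-0.005],"twist":[0,0,-5.7]},{"dp":[0.0188,-0.0295,-0.005],"twist":[0,0,-5.7]},{"dp":[0.0188,-0.0295,-0.01],"twist":[0,0,-5.7]},{"dp":[0.0188,-0.0295,-0.01],"twist":[0,0,-5.7]},{"dp":[0,0,0],"twist":[0,0,0]},{"dp":[0,0,0],"twist":[0,0,0]},{"dp":[0,0,0],"twist":[0,0,0]}], "gripper": 0.45}}

```text
t: 1.85
tcp_pos: [0.5134, -0.0386, 0.1661]
orientation: [180.0, 0.1, -32.6]
wrist_force: [0.2, 0.6, 0.1]
grip_width: 0.0619
```

Request:
{"fn": "drive_tool", "kwargs": {"targets": [{"dp":[0.0011,-0.0022,-0.02],"twist":[0,0,-0.4]},{"dp":[0,0,-0.02],"twist":[0,0,0]},{"dp":[0,0,-0.02],"twist":[0,0,0]},{"dp":[0,0,-0.02],"twist":[0,0,0]},{"dp":[0,0,-0.01],"twist":[0,0,0]},{"dp":[0,0,-0.005],"twist":[0,0,0]},{"dp":[0,0,0],"twist":[0,0,0]},{"dp":[0,0,0],"twist":[0,0,0]}]}}

```text
t: 2.52
tcp_pos: [0.5153, -0.0409, 0.0722]
orientation: [-180.0, -0.1, -33.0]
wrist_force: [0.5, -1.5, 0.5]
grip_width: 0.062
```

```bash
python3 - <<'E'
from h import *
c=grab('scene')
cv2.imwrite('pics/s1.png',cv2.resize(c['pixels'][190:330,280:440],None,fx=4.5,fy=4,interpolation=cv2.INTER_CUBIC))
E
```

```text
(no output)
```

View pics/s1.png

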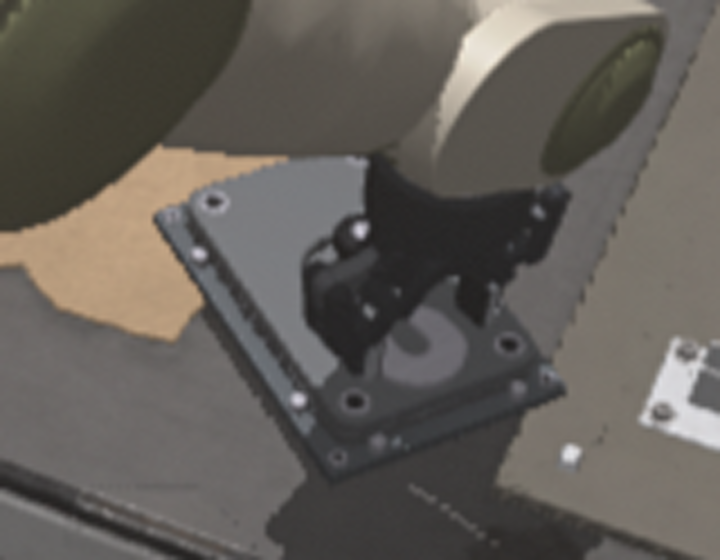

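The fingers straddle the washer and the tips are still above the face. I'll lower in small steps while watching the force.

Request:
{"fn": "drive_tool", "kwargs": {"targets": [{"dp":[0,0,-0.002],"twist":[0,0,0]},{"dp":[0,0,-0.001],"twist":[0,0,0]},{"dp":[0,0,0],"twist":[0,0,0]}]}}

```text
t: 2.82
tcp_pos: [0.515, -0.0411, 0.0685]
orientation: [-180.0, -0.0, -33.1]
wrist_force: [0.1, 0.3, -0.4]
grip_width: 0.0618
```

Request:
{"fn": "drive_tool", "kwargs": {"targets": [{"dp":[0,0,-0.002],"twist":[0,0,0]},{"dp":[0,0,0],"twist":[0,0,0]},{"dp":[0,0,0],"twist":[0,0,0]}]}}

```text
t: 3.07
tcp_pos: [0.5149, -0.0412, 0.0662]
orientation: [180.0, 0.0, -33.1]
wrist_force: [0.4, -0.4, -1.0]
grip_width: 0.0621
```

Request:
{"fn": "drive_tool", "kwargs": {"targets": [{"dp":[0,0,-0.0015],"twist":[0,0,0]},{"dp":[0,0,0],"twist":[0,0,0]},{"dp":[0,0,0],"twist":[0,0,0]}]}}

```text
t: 3.32
tcp_pos: [0.5149, -0.0411, 0.0647]
orientation: [180.0, 0.0, -33.1]
wrist_force: [-1.0, 0.3, -0.0]
grip_width: 0.0619
```

Request:
{"fn": "drive_tool", "kwargs": {"targets": [{"dp":[0,0,0.0015],"twist":[0,0,0]},{"dp":[0,0,0],"twist":[0,0,0]},{"dp":[0,0,0],"twist":[0,0,0]},{"dp":[0,0,0],"twist":[0,0,0]},{"dp":[0,0,0],"twist":[0,0,0]},{"dp":[0,0,0],"twist":[0,0,0]}], "gripper": 0.0, "squeeze": 30}}

```text
t: 3.82
tcp_pos: [0.5151, -0.0412, 0.0666]
orientation: [-180.0, -0.0, -33.1]
wrist_force: [-0.4, -0.7, 5.1]
grip_width: 0.0479
```

Request:
{"fn": "drive_tool", "kwargs": {"targets": [{"dp":[0,0,0.0005],"twist":[0,0,0]},{"dp":[0,0,0],"twist":[0,0,0]},{"dp":[0,0,0],"twist":[0,0,0]}], "gripper": -0.2}}

```text
t: 4.07
tcp_pos: [0.5148, -0.0411, 0.0667]
orientation: [180.0, 0.0, -33.1]
wrist_force: [0.1, -0.4, 1.4]
grip_width: 0.048
```

```bash
python3 - <<'E'
from h import *
c=grab('scene')
cv2.imwrite('pics/s2.png',cv2.resize(c['pixels'][210:310,310:430],None,fx=6,fy=6,interpolation=cv2.INTER_CUBIC))
E
```

```text
(no output)
```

View pics/s2.png

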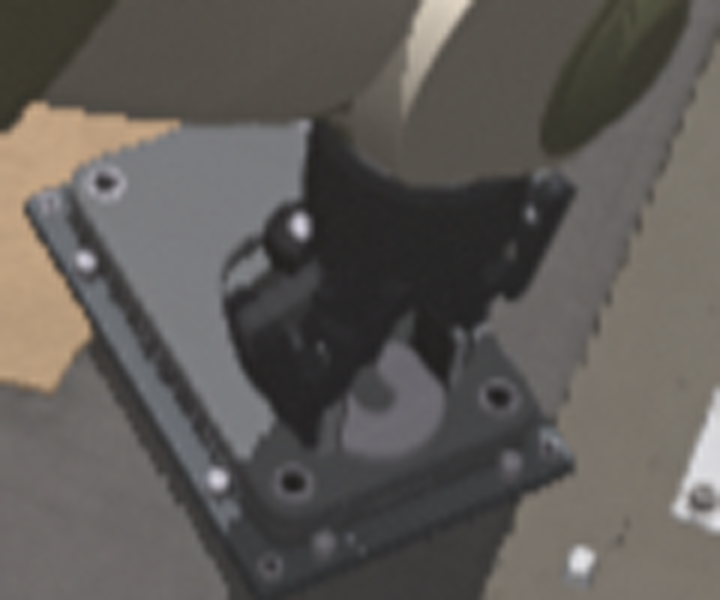

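Request:
{"fn": "drive_tool", "kwargs": {"targets": [{"dp":[0,0,0.001],"twist":[0,0,0]},{"dp":[0.0048,0.004,0],"twist":[0,0,0]},{"dp":[0.0048,0.004,0],"twist":[0,0,0]},{"dp":[0.0048,0.004,0],"twist":[0,0,0]},{"dp":[0.0048,0.004,0],"twist":[0,0,0]},{"dp":[0,0,0],"twist":[0,0,0]},{"dp":[0,0,0],"twist":[0,0,0]}]}}

```text
t: 4.7
tcp_pos: [0.5343, -0.0248, 0.0676]
orientation: [180.0, 0.0, -33.0]
wrist_force: [0.4, 0.0, -0.8]
grip_width: 0.0477
```

```bash
python3 - <<'E'
from h import *
c=grab('scene');d=grab('top')
cv2.imwrite('pics/s3.png',np.hstack([cv2.resize(c['pixels'][200:300,310:410],None,fx=4,fy=4,interpolation=cv2.INTER_CUBIC),cv2.resize(d['pixels'][180:280,350:450],None,fx=4,fy=4,interpolation=cv2.INTER_CUBIC)]))
E
```

```text
(no output)
```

View pics/s3.png

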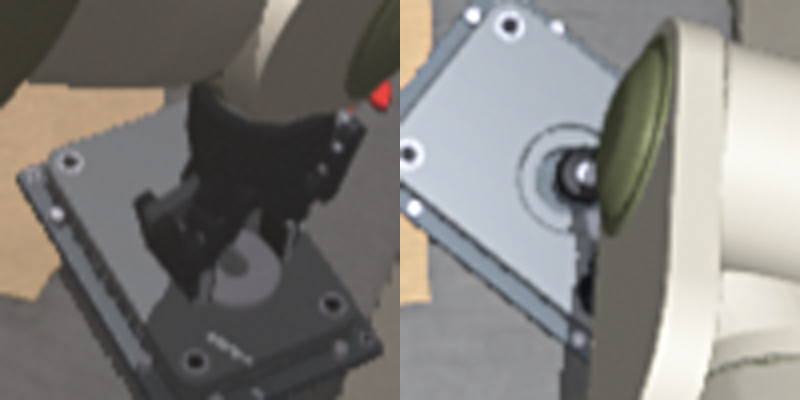

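Request:
{"fn": "drive_tool", "kwargs": {"targets": [{"dp":[0.003,0.0046,0],"twist":[0,0,0]},{"dp":[0.003,0.0046,0],"twist":[0,0,0]},{"dp":[0.003,0.0046,0],"twist":[0,0,0]},{"dp":[0.003,0.0046,0],"twist":[0,0,0]},{"dp":[0,0,0],"twist":[0,0,0]}]}}

```text
t: 5.22
tcp_pos: [0.5466, -0.0058, 0.0678]
orientation: [-180.0, -0.0, -33.0]
wrist_force: [0.1, 0.1, -1.4]
grip_width: 0.0476
```

Request:
{"fn": "drive_tool", "kwargs": {"targets": [{"dp":[0.0025,0.0038,0],"twist":[0,0,0]},{"dp":[0.0025,0.0038,0],"twist":[0,0,0]},{"dp":[0,0,0],"twist":[0,0,0]},{"dp":[0,0,0],"twist":[0,0,0]}]}}

```text
t: 5.55
tcp_pos: [0.5512, 0.0011, 0.0678]
orientation: [180.0, -0.0, -33.1]
wrist_force: [-0.1, -0.0, -1.7]
grip_width: 0.048
```

Request:
{"fn": "drive_tool", "kwargs": {"targets": [{"dp":[0.0009,0.0014,0],"twist":[0,0,0]},{"dp":[0.0009,0.0014,0],"twist":[0,0,0]},{"dp":[0.0003,0.0004,0],"twist":[0,0,0]},{"dp":[0,0,0],"twist":[0,0,0]}]}}

```text
t: 5.88
tcp_pos: [0.5533, 0.0041, 0.0678]
orientation: [-180.0, -0.0, -33.1]
wrist_force: [-0.0, -0.1, -1.0]
grip_width: 0.0478
```

Request:
{"fn": "drive_tool", "kwargs": {"targets": [{"dp":[0.0006,0.0008,0],"twist":[0,0,0]},{"dp":[0,0,0],"twist":[0,0,0]}]}}

```text
t: 6.05
tcp_pos: [0.5538, 0.0048, 0.0678]
orientation: [180.0, 0.0, -33.1]
wrist_force: [-0.5, -0.6, -1.1]
grip_width: 0.048
```

Request:
{"fn": "drive_tool", "kwargs": {"targets": [{"dp":[0.0005,0.0008,0],"twist":[0,0,0]},{"dp":[0,0,0],"twist":[0,0,0]}]}}

```text
t: 6.22
tcp_pos: [0.5539, 0.005, 0.0677]
orientation: [179.9, 0.0, -33.1]
wrist_force: [-3.5, -4.7, -0.3]
grip_width: 0.0479
```

Request:
{"fn": "drive_tool", "kwargs": {"targets": [{"dp":[-0.001,-0.0016,0],"twist":[0,0,0]},{"dp":[0,0,0],"twist":[0,0,0]},{"dp":[0,0,0],"twist":[0,0,0]}]}}

```text
t: 6.47
tcp_pos: [0.5534, 0.0041, 0.0678]
orientation: [-180.0, -0.0, -33.1]
wrist_force: [-0.2, 0.4, -1.0]
grip_width: 0.0483
```

Request:
{"fn": "drive_tool", "kwargs": {"targets": [{"dp":[0,0,0],"twist":[0,0,0]},{"dp":[0,0,0],"twist":[0,0,0]},{"dp":[0,0,0],"twist":[0,0,0]},{"dp":[0,0,0],"twist":[0,0,0]},{"dp":[0,0,0],"twist":[0,0,0]}], "gripper": 0.4}}

```text
t: 6.88
tcp_pos: [0.5534, 0.0041, 0.0679]
orientation: [-180.0, -0.0, -33.1]
wrist_force: [-0.1, 0.9, -0.2]
grip_width: 0.0601
```

Request:
{"fn": "drive_tool", "kwargs": {"targets": [{"dp":[0,0,0.03],"twist":[0,0,0]},{"dp":[0,0,0.04],"twist":[0,0,0]},{"dp":[0.004,0.018,0.02],"twist":[0,0,0]},{"dp":[0,0.03,0.01],"twist":[0,0,0]},{"dp":[-0.01,0.04,0],"twist":[0,0,0]},{"dp":[-0.01,0.04,0],"twist":[0,0,0]},{"dp":[-0.02,0.04,0],"twist":[0,0,0]},{"dp":[-0.02,0.04,0],"twist":[0,0,0]},{"dp":[-0.02,0.04,0],"twist":[0,0,0]},{"dp":[-0.02,0.03,0],"twist":[0,0,0]}]}}

```text
t: 7.72
tcp_pos: [0.4602, 0.2761, 0.1679]
orientation: [-180.0, -0.0, -33.0]
wrist_force: [-0.2, 0.0, -0.3]
grip_width: 0.0596
```

```bash
python3 - <<'E'
from h import *
c=grab('scene');d=grab('top')
print(ctrl.observe()['tcp_pos'],ctrl.observe()['orientation'])
cv2.imwrite('pics/s4.png',np.hstack([cv2.resize(c['pixels'][220:300,320:400],None,fx=5,fy=5,interpolation=cv2.INTER_CUBIC),cv2.resize(d['pixels'][180:260,355:435],None,fx=5,fy=5,interpolation=cv2.INTER_CUBIC)]))
E
```

```text
[0.45861676 0.27753034 0.16790882] [-1.79986632e+02  5.62459991e-02 -3.27698633e+01]
```

View pics/s4.png

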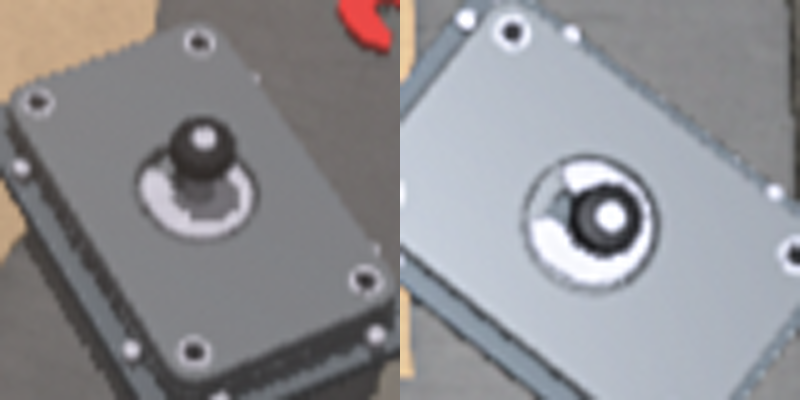

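The small washer now sits inside the recess ring, at (592,222) in the right-hand crop, with its slot towards the upper left. I'll check its height.

```bash
python3 - <<'E'
from h import *
for n,thr in(('top',225),('scene',165)):
    c=load(n); W=world(c); g=c['pixels'].min(2)
    r=np.hypot(W[...,0]-.553,W[...,1]-.0044)
    m=(r<.027)&(r>.012)&(g>thr)&(W[...,2]<.08)
    f=(r>.034)&(r<.05)&(abs(W[...,2]-.058)<.02)
    print(n,'washer z',np.mean(W[m][:,2]).round(4),m.sum(),'face',np.mean(W[f][:,2]).round(4))
    mk=lambda x0,y0,k:(np.hypot(x0+np.mgrid[0:k,0:k][0]*S-.553,y0+np.mgrid[0:k,0:k][1]*S-.0044)<.03)*1.
    p,ff,g1,m1=fitw(c,.057,.553,.0044,np.radians(57),.026,.0245,thr,R=.04,mask=mk);print(p[:2],np.degrees(p[2]),ff)
E
```

```text
top washer z 0.0574 151 face 0.0584
[0.55338444 0.0050775 ] 53.22476945912182 2782.473220481428
scene washer z 0.058 111 face 0.059
[0.55147049 0.00295461] 43.30903416348022 2763.8792964192207
```

Request:
{"fn": "drive_tool", "kwargs": {"targets": [{"dp":[0,0.003,-0.02],"twist":[0,0,-6.6]},{"dp":[0,0.003,-0.02],"twist":[0,0,-6.6]},{"dp":[0,0,-0.02],"twist":[0,0,0]},{"dp":[0,0,0],"twist":[0,0,0]},{"dp":[0,0,0],"twist":[0,0,0]},{"dp":[0,0,0],"twist":[0,0,0]}], "gripper": 1}}

```text
t: 8.32
tcp_pos: [0.4622, 0.2798, 0.109]
orientation: [-179.9, -0.0, -46.3]
wrist_force: [0.3, 0.7, 0.2]
grip_width: 0.0853
```

Request:
{"fn": "drive_tool", "kwargs": {"targets": [{"dp":[-0.0062,0.0082,-0.02],"twist":[0,0,0.3]},{"dp":[0,0,-0.03],"twist":[0,0,0]},{"dp":[0,0,-0.03],"twist":[0,0,0]},{"dp":[0,0,-0.01],"twist":[0,0,0]},{"dp":[0,0,-0.004],"twist":[0,0,0]},{"dp":[0,0,0],"twist":[0,0,0]},{"dp":[0,0,0],"twist":[0,0,0]}]}}

```text
t: 8.9
tcp_pos: [0.4563, 0.2884, 0.0155]
orientation: [-179.9, -0.1, -46.0]
wrist_force: [-0.2, -0.1, -0.1]
grip_width: 0.0853
```

Request:
{"fn": "drive_tool", "kwargs": {"targets": [{"dp":[0,0,-0.004],"twist":[0,0,0]},{"dp":[0,0,-0.003],"twist":[0,0,0]},{"dp":[0,0,0],"twist":[0,0,0]},{"dp":[0,0,0],"twist":[0,0,0]}]}}

```text
t: 9.23
tcp_pos: [0.4553, 0.2881, 0.007]
orientation: [-180.0, -0.0, -46.0]
wrist_force: [-0.3, -0.6, 0.2]
grip_width: 0.0856
```

Request:
{"fn": "drive_tool", "kwargs": {"targets": [{"dp":[0,0,0],"twist":[0,0,0]},{"dp":[0,0,0],"twist":[0,0,0]},{"dp":[0,0,0],"twist":[0,0,0]},{"dp":[0,0,0],"twist":[0,0,0]},{"dp":[0,0,0],"twist":[0,0,0]},{"dp":[0,0,0],"twist":[0,0,0]}], "gripper": 0.3, "squeeze": 50}}

```text
t: 9.73
tcp_pos: [0.4554, 0.2882, 0.0074]
orientation: [-180.0, -0.0, -46.0]
wrist_force: [-1.7, -0.0, 6.2]
grip_width: 0.0625
```

Request:
{"fn": "drive_tool", "kwargs": {"targets": [{"dp":[0,0,0.01],"twist":[0,0,0]},{"dp":[0,0,0.03],"twist":[0,0,0]},{"dp":[0,0,0.04],"twist":[0,0,0]},{"dp":[0.0115,-0.0184,0.04],"twist":[0,0,1.3]},{"dp":[0.0115,-0.0184,0],"twist":[0,0,1.3]},{"dp":[0.0115,-0.0184,0],"twist":[0,0,1.3]},{"dp":[0.0115,-0.0184,0],"twist":[0,0,1.3]},{"dp":[0.0115,-0.0184,0],"twist":[0,0,1.3]},{"dp":[0.0115,-0.0184,0],"twist":[0,0,1.3]},{"dp":[0.0115,-0.0184,0],"twist":[0,0,1.3]},{"dp":[0.0115,-0.0184,0],"twist":[0,0,1.3]},{"dp":[0.0115,-0.0184,0],"twist":[0,0,1.3]}]}}

```text
t: 10.73
tcp_pos: [0.558, 0.123, 0.1238]
orientation: [180.0, 0.0, -34.2]
wrist_force: [-0.1, 0.3, -2.5]
grip_width: 0.0623
```

Request:
{"fn": "drive_tool", "kwargs": {"targets": [{"dp":[0.0115,-0.0184,0],"twist":[0,0,1.3]},{"dp":[0.0115,-0.0184,0],"twist":[0,0,0]},{"dp":[0.0115,-0.0184,0],"twist":[0,0,0]},{"dp":[0,0,0],"twist":[0,0,0]},{"dp":[0,0,0],"twist":[0,0,0]},{"dp":[0,0,0],"twist":[0,0,0]}]}}

```text
t: 11.23
tcp_pos: [0.5918, 0.0693, 0.1235]
orientation: [180.0, 0.0, -33.0]
wrist_force: [1.0, -0.4, -1.8]
grip_width: 0.0621
```

```bash
python3 - <<'E'
from h import *
c=grab('scene');d=grab('top')
cv2.imwrite('pics/s5.png',np.hstack([cv2.resize(c['pixels'][180:300,290:410],None,fx=3.3,fy=3.3,interpolation=cv2.INTER_CUBIC),cv2.resize(d['pixels'][150:270,335:455],None,fx=3.3,fy=3.3,interpolation=cv2.INTER_CUBIC)]))
E
```

```text
(no output)
```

View pics/s5.png

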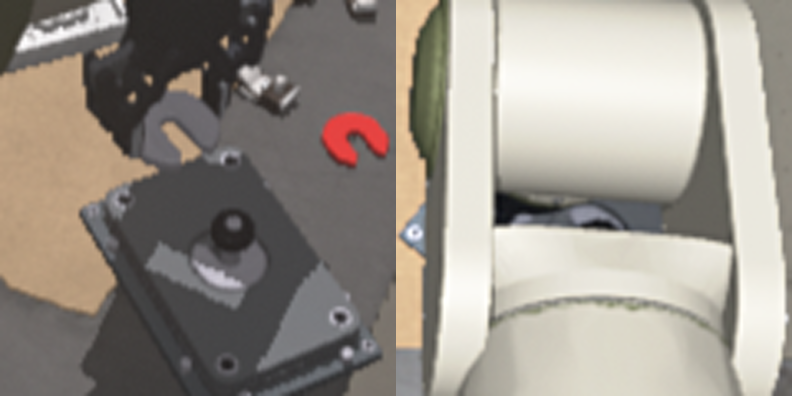

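Request:
{"fn": "drive_tool", "kwargs": {"targets": [{"dp":[0.0024,-0.0016,-0.01],"twist":[0,0,0]},{"dp":[0,0,-0.02],"twist":[0,0,0]},{"dp":[0,0,-0.02],"twist":[0,0,0]},{"dp":[0,0,-0.004],"twist":[0,0,0]},{"dp":[0,0,-0.002],"twist":[0,0,0]},{"dp":[0,0,0],"twist":[0,0,0]},{"dp":[0,0,0],"twist":[0,0,0]}]}}

```text
t: 11.92
tcp_pos: [0.5952, 0.0673, 0.0684]
orientation: [-180.0, -0.1, -33.0]
wrist_force: [0.3, -0.0, -2.0]
grip_width: 0.0623
```

```bash
python3 - <<'E'
from h import *
c=grab('scene')
cv2.imwrite('pics/s6.png',cv2.resize(c['pixels'][190:290,300:410],None,fx=5,fy=5,interpolation=cv2.INTER_CUBIC))
E
```

```text
(no output)
```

View pics/s6.png

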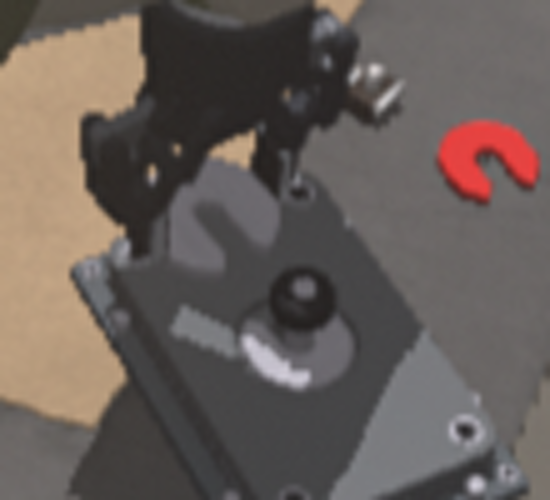

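Request:
{"fn": "drive_tool", "kwargs": {"targets": [{"dp":[-0.0063,-0.0078,0],"twist":[0,0,0]},{"dp":[-0.0054,-0.0084,0],"twist":[0,0,0]},{"dp":[-0.0054,-0.0084,0],"twist":[0,0,0]},{"dp":[-0.0054,-0.0084,0],"twist":[0,0,0]},{"dp":[0,0,0],"twist":[0,0,0]},{"dp":[0,0,0],"twist":[0,0,0]}]}}

```text
t: 12.47
tcp_pos: [0.572, 0.0335, 0.0677]
orientation: [-180.0, -0.0, -33.1]
wrist_force: [0.2, 0.6, -1.8]
grip_width: 0.062
```

Request:
{"fn": "drive_tool", "kwargs": {"targets": [{"dp":[-0.0027,-0.0042,0],"twist":[0,0,0]},{"dp":[-0.0027,-0.0042,0],"twist":[0,0,0]},{"dp":[-0.0027,-0.0042,0],"twist":[0,0,0]},{"dp":[-0.0027,-0.0042,0],"twist":[0,0,0]},{"dp":[0,0,0],"twist":[0,0,0]}]}}

```text
t: 12.88
tcp_pos: [0.5609, 0.0167, 0.0674]
orientation: [180.0, 0.0, -33.0]
wrist_force: [0.4, 0.4, -1.9]
grip_width: 0.0622
```

Request:
{"fn": "drive_tool", "kwargs": {"targets": [{"dp":[-0.0027,-0.0042,0],"twist":[0,0,0]},{"dp":[-0.0027,-0.0042,0],"twist":[0,0,0]},{"dp":[-0.0014,-0.0021,0],"twist":[0,0,0]},{"dp":[0,0,0],"twist":[0,0,0]},{"dp":[0,0,0],"twist":[0,0,0]}]}}

```text
t: 13.3
tcp_pos: [0.5545, 0.0068, 0.0675]
orientation: [-180.0, -0.0, -33.0]
wrist_force: [0.4, 0.4, -2.1]
grip_width: 0.0627
```

Request:
{"fn": "drive_tool", "kwargs": {"targets": [{"dp":[-0.0011,-0.0017,0],"twist":[0,0,0]},{"dp":[0,0,0],"twist":[0,0,0]}]}}

```text
t: 13.47
tcp_pos: [0.5534, 0.0052, 0.0674]
orientation: [180.0, 0.0, -33.0]
wrist_force: [0.5, 0.4, -2.5]
grip_width: 0.0621
```

Request:
{"fn": "drive_tool", "kwargs": {"targets": [{"dp":[-0.0005,-0.0008,0],"twist":[0,0,0]},{"dp":[0,0,0],"twist":[0,0,0]}]}}

```text
t: 13.63
tcp_pos: [0.5529, 0.0044, 0.0674]
orientation: [180.0, 0.0, -33.0]
wrist_force: [0.4, 0.4, -2.0]
grip_width: 0.0623
```

Request:
{"fn": "drive_tool", "kwargs": {"targets": [{"dp":[-0.0005,-0.0007,0],"twist":[0,0,0]},{"dp":[0,0,0],"twist":[0,0,0]}]}}

```text
t: 13.8
tcp_pos: [0.5524, 0.0037, 0.0674]
orientation: [180.0, 0.0, -33.0]
wrist_force: [-0.8, 0.3, -1.9]
grip_width: 0.0621
```

Request:
{"fn": "drive_tool", "kwargs": {"targets": [{"dp":[-0.0005,-0.0007,0],"twist":[0,0,0]},{"dp":[0,0,0],"twist":[0,0,0]}]}}

```text
t: 13.97
tcp_pos: [0.5522, 0.0033, 0.0674]
orientation: [-179.9, -0.0, -33.0]
wrist_force: [1.9, 3.1, -4.3]
grip_width: 0.0624
```

Request:
{"fn": "drive_tool", "kwargs": {"targets": [{"dp":[-0.0005,-0.0007,0],"twist":[0,0,0]},{"dp":[0,0,0],"twist":[0,0,0]}]}}

```text
t: 14.13
tcp_pos: [0.5521, 0.0032, 0.0675]
orientation: [-179.9, -0.0, -33.0]
wrist_force: [5.3, 7.4, -4.8]
grip_width: 0.0621
```

Request:
{"fn": "drive_tool", "kwargs": {"targets": [{"dp":[0.0015,0.0021,0],"twist":[0,0,0]},{"dp":[0,0,-0.001],"twist":[0,0,0]},{"dp":[0,0,-0.0005],"twist":[0,0,0]},{"dp":[0,0,0],"twist":[0,0,0]}]}}

```text
t: 14.47
tcp_pos: [0.5527, 0.0043, 0.0657]
orientation: [180.0, 0.0, -33.0]
wrist_force: [0.3, -0.1, -1.9]
grip_width: 0.0624
```

Request:
{"fn": "drive_tool", "kwargs": {"targets": [{"dp":[0,0,0],"twist":[0,0,0]},{"dp":[0,0,0],"twist":[0,0,0]},{"dp":[0,0,0],"twist":[0,0,0]},{"dp":[0,0,0],"twist":[0,0,0]},{"dp":[0,0,0],"twist":[0,0,0]}], "gripper": 0.9}}

```text
t: 14.88
tcp_pos: [0.553, 0.0044, 0.0661]
orientation: [-180.0, -0.0, -33.0]
wrist_force: [0.4, 0.8, -0.2]
grip_width: 0.081
```

Request:
{"fn": "drive_tool", "kwargs": {"targets": [{"dp":[0,0,0.03],"twist":[0,0,0]},{"dp":[0,0,0.04],"twist":[0,0,0]},{"dp":[0,0,0.03],"twist":[0,0,0]},{"dp":[-0.03,0.03,0],"twist":[0,0,0]},{"dp":[-0.03,0.04,0],"twist":[0,0,0]},{"dp":[-0.01,0.04,0],"twist":[0,0,0]},{"dp":[0,0.04,0],"twist":[0,0,0]},{"dp":[0,0,0],"twist":[0,0,0]}]}}

```text
t: 15.55
tcp_pos: [0.4873, 0.1525, 0.1664]
orientation: [-179.9, 0.0, -32.7]
wrist_force: [0.7, 0.5, -0.4]
grip_width: 0.0808
```

```bash
python3 - <<'E'
from h import *
c=grab('scene');d=grab('top')
cv2.imwrite('pics/s7.png',np.hstack([cv2.resize(c['pixels'][220:300,320:400],None,fx=5,fy=5,interpolation=cv2.INTER_CUBIC),cv2.resize(d['pixels'][180:260,355:435],None,fx=5,fy=5,interpolation=cv2.INTER_CUBIC)]))
for n,thr in(('top',225),('scene',165)):
    c=load(n); W=world(c); g=c['pixels'].min(2)
    r=np.hypot(W[...,0]-.553,W[...,1]-.0044)
    m=(r<.033)&(r>.018)&(g>thr)&(W[...,2]<.08)
    h=(r<.01)&(W[...,2]>.085)
    print(n,'washer z',np.mean(W[m][:,2]).round(4),m.sum(),'head',np.median(W[h],0))
    p,ff,g1,m1=fitw(c,.068,.553,.0044,np.radians(237),.034,.032,thr);print(p[:2],np.degrees(p[2]),ff)
E
```

```text
top washer z 0.068 307 head [0.55288983 0.00422396 0.09665415]
[0.55276503 0.0055757 ] 240.9952779622215 5302.246655003792
scene washer z 0.0684 243 head [0.55213811 0.00460934 0.09751287]
[0.55266347 0.00399881] 239.5892685403738 3991.985204096228
```

View pics/s7.png

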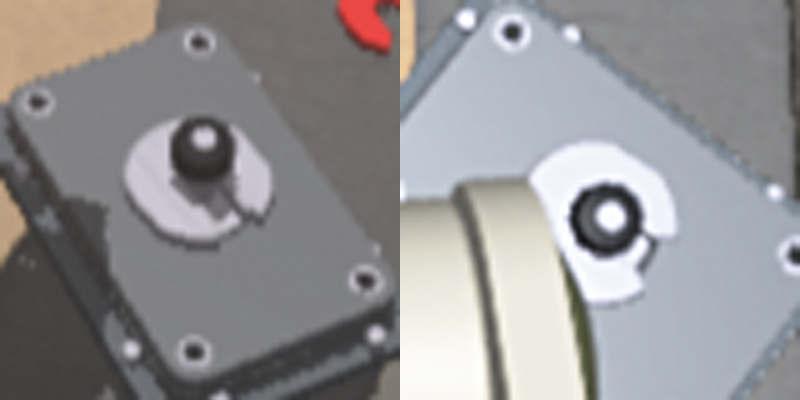

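The large washer lies flat on the face (top at 68 mm) and is centred, with its slot at (650,245) opposite the small one's. Next I'll press the head with the jaws shut.

Request:
{"fn": "drive_tool", "kwargs": {"targets": [{"dp":[0.012,-0.025,0],"twist":[0,0,0]},{"dp":[0.012,-0.025,0],"twist":[0,0,0]},{"dp":[0.012,-0.025,0],"twist":[0,0,0]},{"dp":[0.012,-0.025,0],"twist":[0,0,0]},{"dp":[0.012,-0.025,0],"twist":[0,0,0]},{"dp":[0.009,-0.024,0],"twist":[0,0,0]},{"dp":[0,0,0],"twist":[0,0,0]},{"dp":[0,0,0],"twist":[0,0,0]},{"dp":[0,0,0],"twist":[0,0,0]},{"dp":[0,0,0],"twist":[0,0,0]}], "gripper": -1}}

```text
t: 16.48
tcp_pos: [0.5571, -0.0015, 0.1659]
orientation: [180.0, 0.0, -33.0]
wrist_force: [-0.2, 0.4, -0.2]
grip_width: -0.0004
```

Request:
{"fn": "drive_tool", "kwargs": {"targets": [{"dp":[-0.0041,0.0059,-0.02],"twist":[0,0,0]},{"dp":[0,0,-0.02],"twist":[0,0,0]},{"dp":[0,0,-0.01],"twist":[0,0,0]},{"dp":[0,0,0],"twist":[0,0,0]},{"dp":[0,0,0],"twist":[0,0,0]}]}}

```text
t: 16.9
tcp_pos: [0.5535, 0.0044, 0.1163]
orientation: [180.0, 0.0, -32.9]
wrist_force: [-0.3, -0.0, 0.5]
grip_width: -0.0004
```

Request:
{"fn": "drive_tool", "kwargs": {"targets": [{"dp":[0,0,-0.002],"twist":[0,0,0]},{"dp":[0,0,-0.002],"twist":[0,0,0]},{"dp":[0,0,-0.002],"twist":[0,0,0]},{"dp":[0,0,-0.002],"twist":[0,0,0]},{"dp":[0,0,0],"twist":[0,0,0]}]}}

```text
t: 17.32
tcp_pos: [0.5533, 0.0041, 0.1077]
orientation: [180.0, 0.0, -33.0]
wrist_force: [0.6, 0.2, -0.9]
grip_width: -0.0001
```

Request:
{"fn": "drive_tool", "kwargs": {"targets": [{"dp":[0,0,-0.002],"twist":[0,0,0]},{"dp":[0,0,-0.002],"twist":[0,0,0]},{"dp":[0,0,0],"twist":[0,0,0]}]}}

```text
t: 17.57
tcp_pos: [0.5534, 0.0041, 0.1039]
orientation: [-180.0, -0.0, -33.0]
wrist_force: [-0.7, -0.4, 0.5]
grip_width: -0.0001
```

Request:
{"fn": "drive_tool", "kwargs": {"targets": [{"dp":[0,0,-0.0015],"twist":[0,0,0]},{"dp":[0,0,-0.0015],"twist":[0,0,0]}]}}

```text
t: 17.73
tcp_pos: [0.5535, 0.0041, 0.1012]
orientation: [-180.0, -0.0, -33.0]
wrist_force: [-2.3, -0.1, 5.0]
grip_width: -0.0
```

Request:
{"fn": "drive_tool", "kwargs": {"targets": [{"dp":[0,0,-0.0015],"twist":[0,0,0]},{"dp":[0,0,-0.0015],"twist":[0,0,0]}]}}

```text
t: 17.9
tcp_pos: [0.5535, 0.0041, 0.0981]
orientation: [-180.0, -0.0, -33.0]
wrist_force: [-1.7, -0.7, 4.6]
grip_width: -0.0
```

```bash
python3 - <<'E'
from h import *
c=grab('scene')
cv2.imwrite('pics/s8.png',cv2.resize(c['pixels'][200:300,310:410],None,fx=5,fy=5,interpolation=cv2.INTER_CUBIC))
print(ctrl.observe()['wrist_force'],ctrl.observe()['tcp_pos'])
E
```

```text
[-0.52645214 -0.21455992  2.68495074] [0.55347062 0.00407912 0.09783494]
```

View pics/s8.png

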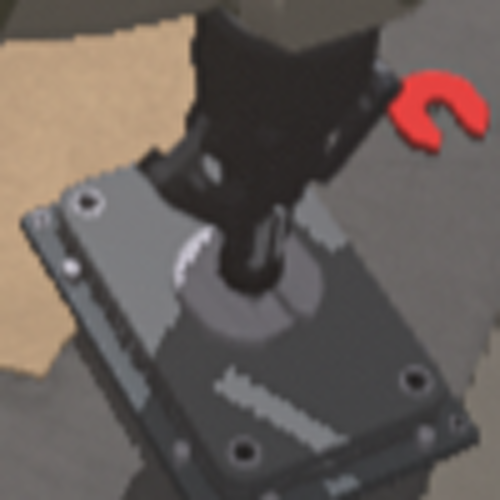

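The tips are pressing the head at a steady ~5 N, which is the stud's friction. I'll continue until the force steps up at the washer.

Request:
{"fn": "drive_tool", "kwargs": {"targets": [{"dp":[0,0,-0.001],"twist":[0,0,0]},{"dp":[0,0,-0.001],"twist":[0,0,0]}]}}

```text
t: 18.12
tcp_pos: [0.5536, 0.0041, 0.0969]
orientation: [-180.0, -0.0, -33.0]
wrist_force: [-7.6, 0.5, 21.4]
grip_width: -0.0001
```

Request:
{"fn": "drive_tool", "kwargs": {"targets": [{"dp":[0,0,-0.001],"twist":[0,0,0]},{"dp":[0,0,-0.0005],"twist":[0,0,0]}]}}

```text
t: 18.28
tcp_pos: [0.5536, 0.0041, 0.0969]
orientation: [-180.0, -0.1, -33.0]
wrist_force: [-12.5, 0.0, 30.0]
grip_width: -0.0001
```

Request:
{"fn": "drive_tool", "kwargs": {"targets": [{"dp":[0,0,-0.0005],"twist":[0,0,0]},{"dp":[0,0,-0.0005],"twist":[0,0,0]}]}}

```text
t: 18.45
tcp_pos: [0.5537, 0.004, 0.0968]
orientation: [-180.0, -0.1, -33.0]
wrist_force: [-16.5, 0.9, 39.4]
grip_width: -0.0003
```

The force rose to 39 N with no further travel at TCP 0.0968, so the head is bearing. I'll retract and check.

Request:
{"fn": "drive_tool", "kwargs": {"targets": [{"dp":[0,0,0.003],"twist":[0,0,0]},{"dp":[0,0,0.02],"twist":[0,0,0]},{"dp":[0,0,0.04],"twist":[0,0,0]},{"dp":[-0.02,0.03,0.02],"twist":[0,0,0]},{"dp":[-0.02,0.04,0],"twist":[0,0,0]},{"dp":[-0.02,0.04,0],"twist":[0,0,0]},{"dp":[-0.02,0.04,0],"twist":[0,0,0]},{"dp":[-0.01,0.04,0],"twist":[0,0,0]},{"dp":[-0.01,0.04,0],"twist":[0,0,0]},{"dp":[-0.01,0.04,0],"twist":[0,0,0]},{"dp":[0,0,0],"twist":[0,0,0]},{"dp":[0,0,0],"twist":[0,0,0]}]}}

```text
t: 19.45
tcp_pos: [0.4466, 0.2674, 0.176]
orientation: [180.0, 0.0, -32.8]
wrist_force: [-0.5, 0.1, 1.0]
grip_width: 0.0
```

```bash
python3 - <<'E'
from h import *
c=grab('scene');d=grab('top')
cv2.imwrite('pics/s9.png',np.hstack([cv2.resize(c['pixels'][220:300,320:400],None,fx=5,fy=5,interpolation=cv2.INTER_CUBIC),cv2.resize(d['pixels'][180:260,355:435],None,fx=5,fy=5,interpolation=cv2.INTER_CUBIC)]))
for n,thr in(('top',225),('scene',165)):
    c=load(n); W=world(c); g=c['pixels'].min(2)
    r=np.hypot(W[...,0]-.553,W[...,1]-.0044)
    m=(r<.033)&(r>.018)&(g>thr)&(W[...,2]<.08)
    h=(r<.010)&(W[...,2]>.078)
    print(n,'washer z',np.mean(W[m][:,2]).round(4),m.sum(),'head',np.median(W[h],0))
    p,ff,g1,m1=fitw(c,.068,.553,.0044,np.radians(237),.034,.032,thr);print(p[:2],np.degrees(p[2]),ff)
E
```

```text
top washer z 0.0681 467 head [0.55186765 0.0042055  0.08632109]
[0.55350565 0.00476537] 238.83450327483257 2990.441185185038
scene washer z 0.0683 282 head [0.55344263 0.0047334  0.08709985]
[0.55304623 0.00421594] 239.18632275312513 3093.55820387517
```

View pics/s9.png

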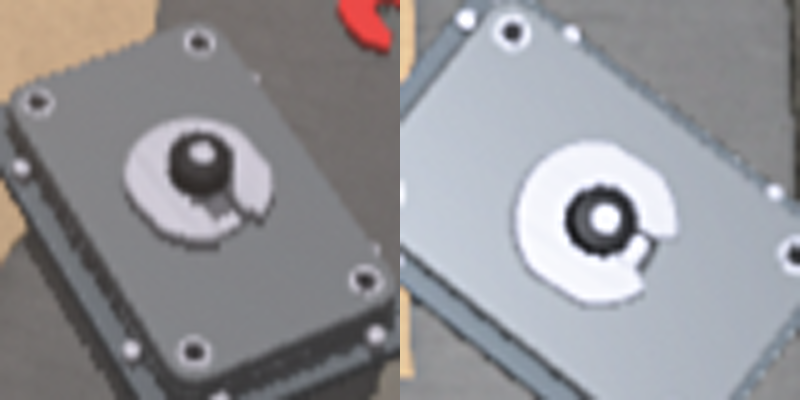

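```bash
python3 -c "
from station import ctrl
print(ctrl.sign_off())"
```

```text
the job is handed in; nothing more can be done
None
```

I finished the clamping job and handed it in at about 19.5 s of the 58 s allowed; the sign-off reports no verdict. The small washer was slid onto the stud and dropped into the recess. The large washer then went on from the opposite side, and I pressed the head down with the jaws shut.

- **Small washer:** its top measured about 1 mm below the cover's face in both cameras, which is its home height. My outline fit of it in the recess was poor because the head hides part of it: the slot direction came out at 53° from one camera and 43° from the other. I therefore relied on the 57° at which I held it, with the slot end touching the stud.
- **Large washer:** its top measured 68 mm above the station, so it lies flat on the face. It is centred within about 1 mm of the stud. Its slot is at about 239°, close to opposite the small one's.
- **Head:** its top measured 86.3 mm in one camera and 87.1 mm in the other, against 86 mm expected. That puts the head about 13–14 mm down, and the second reading is close to the 12.5 mm limit. While pressing, the force climbed from about 5 N to 39 N with no further travel, so the head is bearing on the washer.
- **Bystanders:** I touched none of them, nor the red look-alike, but I did not measure their positions again at the end. The arm was clear of everything at hand-in.

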